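# Pop, turn and open a toolbox by its T-handle

## Robot

A 6-joint arm with a two-finger parallel gripper is mounted at the origin on the work surface. World frame = base frame: x ahead of the robot, y to its left, z up, the work surface at z = 0. Lengths are in m, angles in rad, forces in N, time in s.
With the tool pointing down it reaches from about 0.25 to 0.725 m from the base axis. Payload 9.7 kg.
Tool frame: the origin (TCP) lies midway between the tips of the shut fingers; the grasp point (between the pads) lies 19 mm behind it; z points along the fingers, y is the line along which they close (so a half turn about z gives the same grasp; the last joint's range is limited). The gripper opens to 85 mm and grips with 20 to 120 N. Pads are 22 mm wide; open, the fingers measure 114 mm over their backs; the gripper's body (76 mm by 85 mm) begins 54 mm behind the grasp point. The pads swing forward as they close: fully open they stand 13 mm farther back than shut.
Start: joints at [-1.3, 0.087, 0.176, 1.66, 0, 1.571], TCP at [0.147, -0.53, 0.206] pointing down, gripper open.
Joint ranges: [-3.13, 3.13], [-0.85, 1.81], [-1.15, 1.24], [-2.2, 2.28], [-1.44, 1.52], [-3.14, 3.14]. Speed limits (rad/s): [2.22, 2.22, 2.57, 3.14, 3.14, 3.14].

## Interface

Orientations are given as a unit quaternion [x, y, z, w].
In Python, from bench import env gives the robot as it stands.
- The arm moves only by the tool send_rows, never from a script. Its argument "targets" is a list of rows, each an object of numbers: "tx", "ty", "tz": the shift along the tool's x, y, z in cm; "wx", "wy", "wz": the turn, a rotation vector about the tool's x, y, z in rad; "fingers": the opening in per cent of the stroke, from 0 (shut) to 100 (fully open). A call has 1 to 12 rows; each row shifts and turns the commanded pose from where the row before left it, along the tool's axes as they then stand; what a row does not reach is not made up. A row lasts 1/10 s, in which the tool goes at most 50 mm and 8.59 degrees, less where a joint would pass 70% of its speed; a pose out of reach is approached as far as the arm can. A call with a gripper value outside its range is refused whole. The fingers move at their own pace and stop on an object; the grip force is fixed at half the most. Time passes only in rows, so rows that do not move let the fingers close. It gives the time, the measured TCP pose, the force, the opening and the grip force at its end, in the units of the state.
- env.sense(): the state, without advancing time (a new reading comes with each control period).
- env.capture(name): name is "scene" or "top" or "wrist"; returns a dict with "color" (384x512x3 uint8, blue, green, red), "fx", "fy", "cx", "cy" (pixels), "camera_from_world" (4x4, takes a point from world to camera coordinates). Camera axes: x right, y down, z forward; pixel columns grow to the right and rows downward; lengths in m; the calibration is good to about 2 mm. A picture is of the moment at which its call begins. There is no depth.
- env.close_job(): hands the job in; it is judged then, once.
Trained networks look in the newest picture that a camera, given by its name, has taken for a name from the list of things; names that differ only in an ending like _2 or _b are one class to them, and where a whole thing is asked for, a point or a joint stands for the part that bears it (a point fixed in the world has none). Each returns a list of dicts, best first, with "score" (0 to 1); they miss things now and then, are a little off and sometimes report something else, mostly with a low value. They report only what shows in the picture. A call takes as long as a camera call.
- env.spot_in(camera, label): "position" ([x, y, z] in m, in world coordinates, good to about 4 mm: the middle of the surface that is visible of it).
The state is a dict: "t": time; "qpos": joint angles; "qd": joint speeds; "effort": joint torques, N m; "tcp_pos": TCP position; "orientation": TCP orientation; "contact_force": force on the tool from outside, world axes, zero at the start; "ft_torque": the same for the moment, N m; "finger_gap": finger opening in m; "grasp_force": force on a finger pad.
Only numpy, scipy, OpenCV 4.12 (cv2) and the standard library are available. Lean on these libraries where they do the work, as an engineer would, in place of code of your own. Each camera call takes 0.05 s, during which the arm holds its last target. There are 200 camera calls.

## Task

Open the green toolbox on the bench: gently push the red release button until the black T-handle pops up out of its pan, turn the popped handle clockwise (seen from above) about a quarter turn until it unlatches, then raise the lid so that its front edge stands at least a hand's breadth (10 cm) higher than when shut, and leave it standing open with the handle still out and turned. Never press hard on the button when it meets its stop, and do not disturb the spray can, the wrench or the jar beside the box.

Things in the scene. Friction and masses are not known exactly. Their poses are not given: they have to be found in the camera images.
- toolbox: Green steel toolbox 260 (x) x 380 (y) x 130 mm high with a 32 mm thick lid on top (lid top 162 mm above the bench when shut). Bolted to the bench at any position and yaw. Origin: centre of its underside; x points from the front (latch side, towards the robot) to the hinge side, y to the left, z up.
- lid_hinge (a point): Centre of the lid's hinge line, at the top of the box's rear wall (130 mm above the origin, 130 mm towards +x); the hinge axis is the box's y. The handle's axis passes 190 mm in front of it.
- lid_front (a point): Middle of the lid's top front edge, 264 mm in front of the hinge line and 32 mm above it when shut; rises as the lid opens.
- lid (a joint): Opening angle of the lid, rad: 0 shut, 1.2 fully open (0.4 rad raises the front edge by 10 cm). Stiff hinge: the lid stays at whatever angle it is left; raising it by the handle takes 8 to 14 N. Latched until the handle is turned.
- handle_grip (a point): Middle of the T-handle's black round bar (16 mm thick, 84 long, along this point's x), on the turning axis, which is perpendicular to the lid. Shut, the bar lies along the box's x in an open square pan (104 x 104, 28 deep, centred on it), its top about flush with the lid's face; popped, its middle is 16 mm above the face. Hub 22 across, 12 high, below the bar. The bar can roll between gripper pads.
- handle_pop (a joint): How far the handle has popped out, m: 0 held down by its catch, 0.026 fully out, driven by a weak spring (1 to 2 N). Until it is released it cannot be pulled; below about 0.020 it cannot be turned. It can be pushed back in against the spring, so do not lean on it.
- handle_turn (a joint): Turn of the T-handle, rad: 0 latched, grows clockwise seen from above, stop at 1.5. The lid is free beyond about 1.15. Turning takes about 0.12 N m; it stays where it is left.
- release_button: Red release button, 22 mm wide. Origin: on the lid's face, 85 mm to the box's left (+y) of the handle's axis; z out of the lid. The cap is a plunger that stands 11 to 23 mm proud of the origin; how much is not measured. It goes down 9.5 mm against a light spring (2 to 7 N), then meets a hard stop; the catch lets go somewhere in its last 5 mm. It springs back. Over 22 N breaks it.
- spray_can: Bystander: blue spray can, 66 mm across, 170 mm high, standing on the left of the box. Origin: centre of its underside.
- wrench: Bystander: steel wrench 200 mm long lying on the bench in front of the box, along its own x. Origin: middle of its underside.
- bolt_jar: Bystander: glass jar with yellow lid, 64 mm across, 90 mm high, standing on the right of the box. Origin: centre of its underside.

How it is judged:
By the outcome, as a careful person would: the job done as asked, in the order asked, and still so for the second after the job is handed in, with the robot touching nothing.
It also fails if it takes over 56 s, if anything falls off the work surface, if the arm or the gripper's body presses on something with over 40 N, if the wrist force passes 120 N, or if a joint passes its speed limit or range.

## Working session

There is one attempt and no reset: what is moved stays moved. The work goes in short steps, Python scripts to look and compute and a tool call to move; the robot and the scene stay as the last step left them, time stands still between calls to the robot, and variables do not carry over. Pictures are saved under pics/ and viewed, at most 10 in all, crops included, and the job is handed in when it is done.

Besides the shell and the picture viewer there is one more tool, called after "Emit:" as a command line: name --argument value ..., lists and objects as JSON in quotes. send_rows: Moves the arm, as the interface text tells. Its arguments: {"type":"object","properties":{"targets":{"type":"array"}},"required":["targets"]}

```bash
mkdir -p pics; ls; python3 - <<'E'
from bench import env
import cv2
s=env.sense();print(s['t'],s['tcp_pos'],s['orientation'],s['contact_force'],s['finger_gap'])
for c in ['scene','top']:
    r=env.capture(c);cv2.imwrite(f'pics/{c}0.png',r['color'])
    for l in ['toolbox','release_button','handle_grip','lid_front','spray_can','wrench','bolt_jar']:
        print(c,l,[(([round(float(v),3) for v in d['position']]),round(d['score'],2)) for d in env.spot_in(c,l)[:2]])
E
```

```text
pics
0.0 [ 0.14706679 -0.52969221  0.205593  ] [ 9.90846565e-01  1.34991250e-01 -8.46209376e-05 -6.63957809e-04] [-0.76718556  0.26763997 -0.26886082] 0.08559321206530691
scene toolbox [([0.629, 0.006, 0.161], 0.74)]
scene release_button [([0.59, 0.003, 0.162], 0.52)]
scene handle_grip [([0.502, 0.005, 0.164], 0.51)]
scene lid_front [([0.632, 0.011, 0.161], 0.72), ([0.588, 0.003, 0.166], 0.61)]
scene spray_can [([0.665, 0.275, 0.124], 0.78)]
scene wrench []
scene bolt_jar [([0.567, -0.293, 0.075], 0.88)]
top toolbox [([0.544, -0.014, 0.164], 0.82)]
top release_button [([0.515, 0.087, 0.166], 0.75)]
top handle_grip [([0.494, 0.001, 0.157], 0.6)]
top lid_front [([0.547, -0.013, 0.168], 0.97)]
top spray_can [([0.627, 0.265, 0.155], 0.65)]
top wrench [([0.35, -0.019, 0.006], 0.86)]
top bolt_jar [([0.538, -0.29, 0.088], 0.6), ([0.347, -0.019, 0.009], 0.34)]
```

View pics/top0.png

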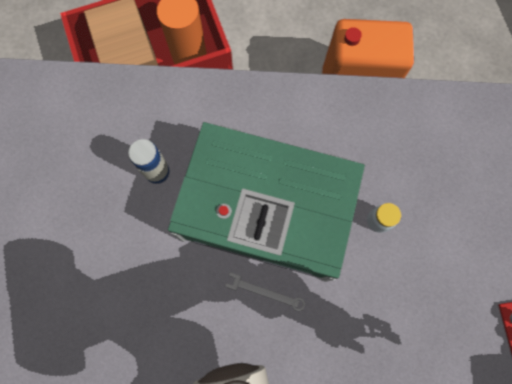

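View pics/scene0.png

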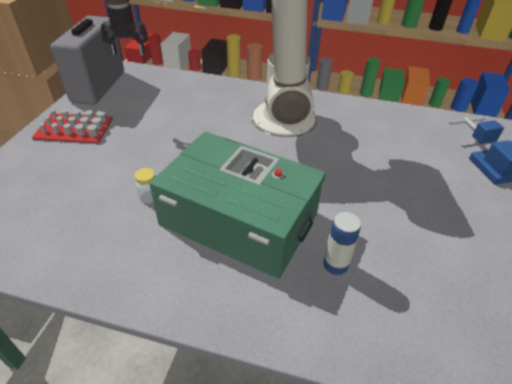

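The top view shows the box yawed by roughly −13°. The button is at (223,211), the handle at (261,222), and the lid's rear corners at (204,125) and (364,163). I'll convert these to world positions.

```bash
cat > h.py <<'E'
import numpy as np
from scipy.spatial.transform import Rotation as R
def ray(r,u,v,z):
    T=np.linalg.inv(r['camera_from_world']);d=T[:3,:3]@[(u-r['cx'])/r['fx'],(v-r['cy'])/r['fy'],1];o=T[:3,3]
    return o+d*(z-o[2])/d[2]
def proj(r,p):
    q=(r['camera_from_world']@np.r_[p,1])[:3];return np.array([r['fx']*q[0]/q[2]+r['cx'],r['fy']*q[1]/q[2]+r['cy']])
E
python3 - <<'E'
from bench import env
from h import *
import cv2
r=env.capture('top');c=r['color']
print(np.linalg.inv(r['camera_from_world'])[:3,3])
hsv=cv2.cvtColor(c,cv2.COLOR_BGR2HSV)
m=cv2.inRange(hsv,(55,90,20),(90,255,255));m[:100]=0
n,l,st,ce=cv2.connectedComponentsWithStats(m);i=1+np.argmax(st[1:,4])
cn=np.argwhere(l==i)[:,::-1].astype(np.float32)
print(st[i],cv2.minAreaRect(cn));hull=cv2.convexHull(cn.astype(int).astype(np.int32));print(cv2.approxPolyDP(hull,4,True)[:,0].tolist())
x=c[180:250,200:300];roi=hsv[195:225,210:240]
red=((roi[...,0]<10)|(roi[...,0]>170))&(roi[...,1]>120)
rc=np.argwhere(red).mean(0)[::-1]+[210,195];print('red',rc,red.sum())
for n,p,z in [('btn',rc,.178),('h',(261,222),.160),('RL',(204,125),.162),('RR',(364,163),.162)]: print(n,ray(r,*p,z).round(4))
cv2.imwrite('pics/crop.png',cv2.resize(c[110:290,150:390],None,fx=3.3,fy=3.3,interpolation=cv2.INTER_CUBIC))
E
```

```text
[0.33734402 0.0139189  1.13019763]
[173 186  39  42 478] ((195.4705810546875, 208.38235473632812), (33.178871154785156, 41.66762161254883), 22.833654403686523)
[[211, 204], [206, 224], [186, 227], [173, 221], [185, 193], [195, 186]]
red [223.02941176 209.94117647] 68
btn [0.519  0.0859 0.178 ]
h [0.5003 0.0024 0.16  ]
RL [0.7184 0.1451 0.162 ]
RR [ 0.6473 -0.2229  0.162 ]
```

View pics/crop.png

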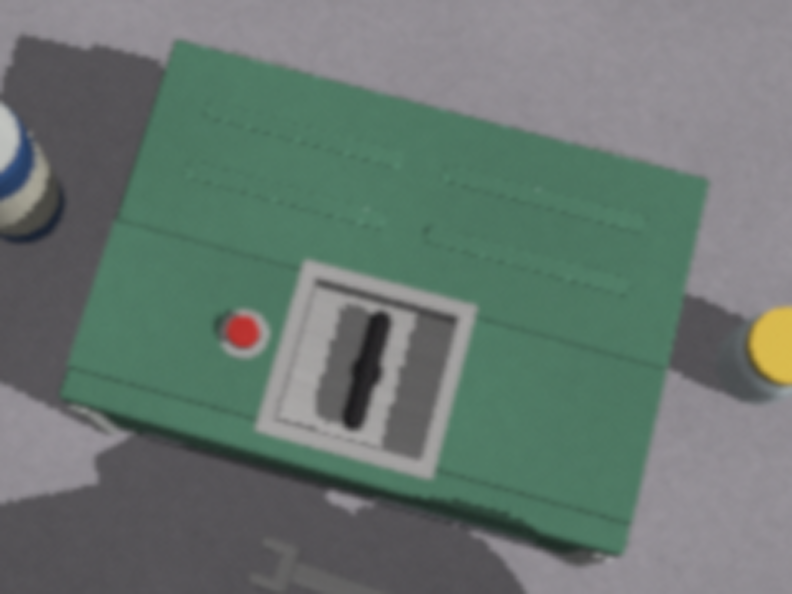

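The crop is clear. The lid corners are at crop (178,41), (707,182), (622,553), (63,397), the bar ends at (379,318) and (353,425), and the button cap at (242,332). I'll fit the box pose to these by least squares.

```bash
python3 - <<'E'
from bench import env
from h import *
from scipy.optimize import least_squares
r=env.capture('top')
P=[((178,41),(.132,.19,.162)),((707,182),(.132,-.19,.162)),((622,553),(-.132,-.19,.15)),((63,397),(-.132,.19,.15)),
((379,313),(-.018,0,.154)),((353,430),(-.102,0,.154)),((242,332),(-.06,.085,.179))]
px=np.array([[150+a/3.3,110+b/3.3] for (a,b),_ in P]);b=np.array([q for _,q in P])
def W(p,b): c,s=np.cos(p[2]),np.sin(p[2]);return np.c_[p[0]+c*b[:,0]-s*b[:,1],p[1]+s*b[:,0]+c*b[:,1],b[:,2]]
f=lambda p:np.ravel([proj(r,w) for w in W(p,b)]-px)
s=least_squares(f,[.55,0,-.2],loss='soft_l1');print(s.x.round(4));print(f(s.x).reshape(-1,2).round(2).tolist())
print('handle,btn,hinge',W(s.x,np.array([[-.06,0,.154],[-.06,.085,.18],[.13,0,.13]])).round(4).tolist())
E=env.sense();print(R.from_quat(E['orientation']).as_matrix().round(3))
E
```

```text
[ 0.5585 -0.0109 -0.2145]
[[-0.28, -1.32], [0.56, -1.96], [-0.74, 0.74], [0.15, 1.06], [1.28, -0.19], [-0.84, 0.73], [0.11, -0.23]]
handle,btn,hinge [[0.4998, 0.0018, 0.154], [0.5179, 0.0849, 0.18], [0.6855, -0.0386, 0.13]]
[[ 0.964  0.267 -0.   ]
 [ 0.267 -0.964  0.   ]
 [-0.    -0.    -1.   ]]
```

Emit:
send_rows --targets '[{"tz": -3.4, "fingers": 0}, {"tx": 2.9, "ty": -2.74, "fingers": 0}, {"tx": 2.9, "ty": -2.74, "fingers": 0}, {"tx": 2.9, "ty": -2.74, "fingers": 0}, {"tx": 2.9, "ty": -2.74, "fingers": 0}, {"tx": 2.9, "ty": -2.74, "fingers": 0}, {"tx": 2.9, "ty": -2.74, "fingers": 0}, {"tx": 2.9, "ty": -2.74, "fingers": 0}, {"tx": 2.9, "ty": -2.74, "fingers": 0}, {"tx": 2.9, "ty": -2.74, "fingers": 0}, {"tx": 2.9, "ty": -2.74, "fingers": 0}, {"tx": 2.9, "ty": -2.74, "fingers": 0}]'

```text
$.targets[0]: bad value
```

Emit:
send_rows --targets '[{"tx": 2.9, "ty": -2.74, "fingers": 0}, {"tx": 2.9, "ty": -2.74, "fingers": 0}, {"tx": 2.9, "ty": -2.74, "fingers": 0}, {"tx": 2.9, "ty": -2.74, "fingers": 0}, {"wz": 0.12, "fingers": 0}, {"wz": 0.12, "fingers": 0}, {"wz": 0.12, "fingers": 0}, {"wz": 0.12, "fingers": 0}, {"fingers": 0}, {"fingers": 0}]'

```text
$.targets[0]: bad value
```

Emit:
send_rows --targets '[{"tx": 0, "ty": 0, "tz": -3.4, "wx": 0, "wy": 0, "wz": 0, "fingers": 0}]'

```text
t: 1.0
tcp_pos: [0.1467, -0.5284, 0.2363]
orientation: [0.991, 0.135, -0.0, -0.004]
contact_force: [0.9, -0.3, 1.2]
finger_gap: 0.0732
grasp_force: 0.0
```

All seven fields are required.

Emit:
send_rows --targets '[{"tx": 2.9, "ty": -2.74, "tz": 0, "wx": 0, "wy": 0, "wz": 0, "fingers": 0}, {"tx": 2.9, "ty": -2.74, "tz": 0, "wx": 0, "wy": 0, "wz": 0, "fingers": 0}, {"tx": 2.9, "ty": -2.74, "tz": 0, "wx": 0, "wy": 0, "wz": 0, "fingers": 0}, {"tx": 2.9, "ty": -2.74, "tz": 0, "wx": 0, "wy": 0, "wz": 0, "fingers": 0}, {"tx": 2.9, "ty": -2.74, "tz": 0, "wx": 0, "wy": 0, "wz": 0, "fingers": 0}, {"tx": 2.9, "ty": -2.74, "tz": 0, "wx": 0, "wy": 0, "wz": 0, "fingers": 0}, {"tx": 2.9, "ty": -2.74, "tz": 0, "wx": 0, "wy": 0, "wz": 0, "fingers": 0}, {"tx": 2.9, "ty": -2.74, "tz": 0, "wx": 0, "wy": 0, "wz": 0, "fingers": 0}, {"tx": 2.9, "ty": -2.74, "tz": 0, "wx": 0, "wy": 0, "wz": 0, "fingers": 0}, {"tx": 2.9, "ty": -2.74, "tz": 0, "wx": 0, "wy": 0, "wz": 0, "fingers": 0}, {"tx": 2.9, "ty": -2.74, "tz": 0, "wx": 0, "wy": 0, "wz": 0, "fingers": 0}, {"tx": 2.9, "ty": -2.74, "tz": 0, "wx": 0, "wy": 0, "wz": 0, "fingers": 0}]'

```text
t: 2.2
tcp_pos: [0.3951, -0.1185, 0.2405]
orientation: [0.991, 0.135, 0.0, 0.0]
contact_force: [0.6, 0.2, -0.2]
finger_gap: 0.0001
grasp_force: 0.0
```

Emit:
send_rows --targets '[{"tx": 2.9, "ty": -2.74, "tz": 0, "wx": 0, "wy": 0, "wz": 0, "fingers": 0}, {"tx": 2.9, "ty": -2.74, "tz": 0, "wx": 0, "wy": 0, "wz": 0, "fingers": 0}, {"tx": 2.9, "ty": -2.74, "tz": 0, "wx": 0, "wy": 0, "wz": 0, "fingers": 0}, {"tx": 2.9, "ty": -2.74, "tz": 0, "wx": 0, "wy": 0, "wz": 0, "fingers": 0}, {"tx": 0, "ty": 0, "tz": 0, "wx": 0, "wy": 0, "wz": 0.12, "fingers": 0}, {"tx": 0, "ty": 0, "tz": 0, "wx": 0, "wy": 0, "wz": 0.12, "fingers": 0}, {"tx": 0, "ty": 0, "tz": 0, "wx": 0, "wy": 0, "wz": 0.12, "fingers": 0}, {"tx": 0, "ty": 0, "tz": 0, "wx": 0, "wy": 0, "wz": 0.12, "fingers": 0}, {"tx": 0, "ty": 0, "tz": 0, "wx": 0, "wy": 0, "wz": 0, "fingers": 0}, {"tx": 0, "ty": 0, "tz": 0, "wx": 0, "wy": 0, "wz": 0, "fingers": 0}]'

```text
t: 3.2
tcp_pos: [0.4716, -0.0455, 0.2404]
orientation: [0.998, -0.063, -0.0, -0.024]
contact_force: [-0.1, 0.4, -0.2]
finger_gap: 0.0004
grasp_force: 0.0
```

```bash
cat > m.py <<'E'
import sys;from bench import env;from h import *
def delta(p,yaw=None):
    s=env.sense();M=R.from_quat(s['orientation']);d=M.inv().apply(np.array(p)-s['tcp_pos'])*100
    print('tcp',s['tcp_pos'].round(4),'q',s['qpos'].round(3),'gap',round(s['finger_gap'],4));print('tx ty tz cm',d.round(2))
    if yaw is not None:
        G=R.from_matrix(np.c_[[np.cos(yaw),np.sin(yaw),0],[np.sin(yaw),-np.cos(yaw),0],[0,0,-1]])
        print('rotvec tool',(M.inv()*G).as_rotvec().round(4))
E
python3 - <<'E'
from m import *
delta([.5179,.0849,.205],-.2145)
import cv2
r=env.capture('wrist');cv2.imwrite('pics/w1.png',r['color'])
for l in ['release_button','handle_grip']: print(l,[(d['position'],d['score']) for d in env.spot_in('wrist',l)])
E
```

```text
tcp [ 0.4716 -0.0455  0.2404] q [-0.127 -0.076  0.079  1.729  0.047  3.141] gap 0.0004
tx ty tz cm [  2.96 -13.34   4.16]
rotvec tool [-0.047   0.0058  0.0884]
release_button [([0.5212, 0.0788, 0.1679], 0.56)]
handle_grip [([0.5036, -0.0005, 0.1598], 0.8), ([0.5333, -0.0257, 0.1595], 0.49)]
```

View pics/w1.png

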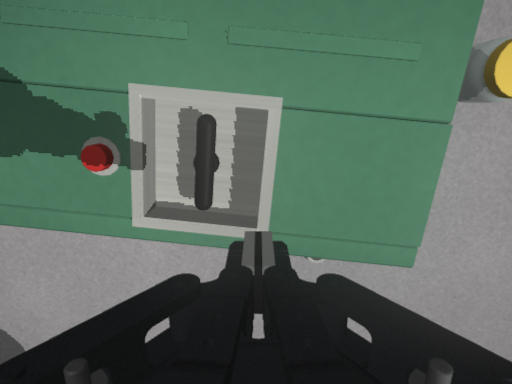

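The wrist view shows the button cap at (97,157) on its ring at (101,156), and the bar from (207,116) to (203,210). Joint 6 is at its limit, so I'll turn the tool half a turn back. First I'll get world positions from this view.

```bash
python3 - <<'E'
from m import *
r=env.capture('wrist')
print('cam',np.linalg.inv(r['camera_from_world'])[:3,3].round(3))
b=ray(r,102,157,.163);h=ray(r,206,118,.154);g=ray(r,204,207,.154)
print('ring',b.round(4),'cap',[ray(r,97,157,z).round(4).tolist() for z in(.173,.185)],'bar',((h+g)/2).round(4),'len',np.linalg.norm(h-g).round(4),'yaw',np.arctan2(*(h-g)[1::-1]).round(4))
print('pan',[ray(r,*p,.162).round(4).tolist() for p in((130,85),(282,98),(269,236),(133,226))])
E
```

```text
cam [ 0.543 -0.061  0.408]
ring [0.5172 0.0854 0.163 ] cap [[0.5187, 0.0835, 0.173], [0.5199, 0.0761, 0.185]] bar [0.4997 0.0027 0.154 ] len 0.0773 yaw -0.1952
pan [[0.5696, 0.0485, 0.162], [0.5454, -0.0677, 0.162], [0.4316, -0.0447, 0.162], [0.4535, 0.0746, 0.162]]
```

Emit:
send_rows --targets '[{"tx": 0, "ty": 0, "tz": 0, "wx": -0.047, "wy": 0, "wz": -0.1, "fingers": 0}, {"tx": 0, "ty": 0, "tz": 0, "wx": 0, "wy": 0, "wz": -0.145, "fingers": 0}, {"tx": 0, "ty": 0, "tz": 0, "wx": 0, "wy": 0, "wz": -0.145, "fingers": 0}, {"tx": 0, "ty": 0, "tz": 0, "wx": 0, "wy": 0, "wz": -0.145, "fingers": 0}, {"tx": 0, "ty": 0, "tz": 0, "wx": 0, "wy": 0, "wz": -0.145, "fingers": 0}, {"tx": 0, "ty": 0, "tz": 0, "wx": 0, "wy": 0, "wz": -0.145, "fingers": 0}, {"tx": 0, "ty": 0, "tz": 0, "wx": 0, "wy": 0, "wz": -0.145, "fingers": 0}, {"tx": 0, "ty": 0, "tz": 0, "wx": 0, "wy": 0, "wz": -0.145, "fingers": 0}, {"tx": 0, "ty": 0, "tz": 0, "wx": 0, "wy": 0, "wz": -0.145, "fingers": 0}, {"tx": 0, "ty": 0, "tz": 0, "wx": 0, "wy": 0, "wz": -0.145, "fingers": 0}, {"tx": 0, "ty": 0, "tz": 0, "wx": 0, "wy": 0, "wz": -0.145, "fingers": 0}, {"tx": 0, "ty": 0, "tz": 0, "wx": 0, "wy": 0, "wz": -0.145, "fingers": 0}]'

```text
t: 4.6
tcp_pos: [0.4718, -0.0441, 0.2403]
orientation: [0.705, 0.71, -0.0, -0.001]
contact_force: [-0.3, 0.3, 0.3]
finger_gap: 0.0
grasp_force: 0.0
```

Emit:
send_rows --targets '[{"tx": 0, "ty": 0, "tz": 0, "wx": 0, "wy": 0, "wz": -0.145, "fingers": 0}, {"tx": 0, "ty": 0, "tz": 0, "wx": 0, "wy": 0, "wz": -0.145, "fingers": 0}, {"tx": 0, "ty": 0, "tz": 0, "wx": 0, "wy": 0, "wz": -0.145, "fingers": 0}, {"tx": 0, "ty": 0, "tz": 0, "wx": 0, "wy": 0, "wz": -0.145, "fingers": 0}, {"tx": 0, "ty": 0, "tz": 0, "wx": 0, "wy": 0, "wz": -0.145, "fingers": 0}, {"tx": 0, "ty": 0, "tz": 0, "wx": 0, "wy": 0, "wz": -0.145, "fingers": 0}, {"tx": 0, "ty": 0, "tz": 0, "wx": 0, "wy": 0, "wz": -0.145, "fingers": 0}, {"tx": 0, "ty": 0, "tz": 0, "wx": 0, "wy": 0, "wz": -0.145, "fingers": 0}, {"tx": 0, "ty": 0, "tz": 0, "wx": 0, "wy": 0, "wz": -0.145, "fingers": 0}, {"tx": 0, "ty": 0, "tz": 0, "wx": 0, "wy": 0, "wz": 0, "fingers": 0}]'

```text
t: 5.6
tcp_pos: [0.4718, -0.0442, 0.2404]
orientation: [0.131, 0.991, 0.0, -0.001]
contact_force: [0.4, -0.3, 0.7]
finger_gap: -0.0
grasp_force: 0.0
```

```bash
python3 -c "
from m import *
delta([.5175,.085,.195],-.21+np.pi)"
```

```text
tcp [ 0.4718 -0.0442  0.2404] q [-0.094 -0.077  0.078  1.727  0.     0.169] gap -0.0
tx ty tz cm [-1.07 13.67  4.54]
rotvec tool [ 0.     -0.0015 -0.0528]
```

Emit:
send_rows --targets '[{"tx": -0.27, "ty": 3.42, "tz": 0, "wx": 0, "wy": 0, "wz": 0, "fingers": 0}, {"tx": -0.27, "ty": 3.42, "tz": 0, "wx": 0, "wy": 0, "wz": 0, "fingers": 0}, {"tx": -0.27, "ty": 3.42, "tz": 0, "wx": 0, "wy": 0, "wz": 0, "fingers": 0}, {"tx": -0.27, "ty": 3.42, "tz": 0, "wx": 0, "wy": 0, "wz": 0, "fingers": 0}, {"tx": 0, "ty": 0, "tz": 1.5, "wx": 0, "wy": 0, "wz": -0.053, "fingers": 0}, {"tx": 0, "ty": 0, "tz": 1.5, "wx": 0, "wy": 0, "wz": 0, "fingers": 0}, {"tx": 0, "ty": 0, "tz": 1.2, "wx": 0, "wy": 0, "wz": 0, "fingers": 0}, {"tx": 0, "ty": 0, "tz": 0, "wx": 0, "wy": 0, "wz": 0, "fingers": 0}, {"tx": 0, "ty": 0, "tz": 0, "wx": 0, "wy": 0, "wz": 0, "fingers": 0}]'

```text
t: 6.5
tcp_pos: [0.5179, 0.0842, 0.1987]
orientation: [0.107, 0.994, 0.0, -0.001]
contact_force: [0.2, 0.2, 1.2]
finger_gap: 0.0001
grasp_force: 0.0
```

```bash
python3 -c "
from m import *
delta([.5175,.085,.195],-.21+np.pi)
import cv2
cv2.imwrite('pics/w2.png',env.capture('wrist')['color'])"
```

```text
tcp [0.5179 0.0842 0.1987] q [1.610e-01 2.500e-02 9.600e-02 1.643e+00 1.000e-03 3.760e-01] gap 0.0001
tx ty tz cm [0.06 0.07 0.37]
rotvec tool [ 0.0001 -0.0015 -0.005 ]
```

View pics/w2.png

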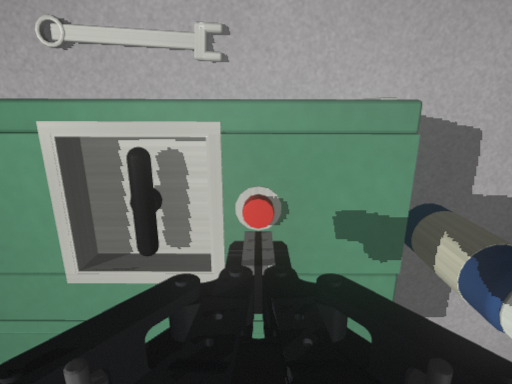

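The wrist view shows the fingertips at (258,240) next to the button at (258,211), which is the parallax I'd expect. The bar is aligned, so I'll press down in small steps.

Emit:
send_rows --targets '[{"tx": 0.06, "ty": 0.07, "tz": 0.5, "wx": 0, "wy": 0, "wz": 0, "fingers": 0}, {"tx": 0, "ty": 0, "tz": 0.5, "wx": 0, "wy": 0, "wz": 0, "fingers": 0}, {"tx": 0, "ty": 0, "tz": 0.2, "wx": 0, "wy": 0, "wz": 0, "fingers": 0}, {"tx": 0, "ty": 0, "tz": 0, "wx": 0, "wy": 0, "wz": 0, "fingers": 0}]'

```text
t: 6.95
tcp_pos: [0.5174, 0.0849, 0.1859]
orientation: [0.107, 0.994, 0.0, -0.001]
contact_force: [0.8, 0.1, 0.1]
finger_gap: 0.0001
grasp_force: 0.0
```

Emit:
send_rows --targets '[{"tx": 0, "ty": 0, "tz": 0.15, "wx": 0, "wy": 0, "wz": 0, "fingers": 0}, {"tx": 0, "ty": 0, "tz": 0.15, "wx": 0, "wy": 0, "wz": 0, "fingers": 0}, {"tx": 0, "ty": 0, "tz": 0, "wx": 0, "wy": 0, "wz": 0, "fingers": 0}]'

```text
t: 7.25
tcp_pos: [0.5176, 0.085, 0.1832]
orientation: [0.107, 0.994, 0.0, -0.001]
contact_force: [-0.9, -0.1, 0.5]
finger_gap: 0.0001
grasp_force: 0.0
```

Emit:
send_rows --targets '[{"tx": 0, "ty": 0, "tz": 0.15, "wx": 0, "wy": 0, "wz": 0, "fingers": 0}, {"tx": 0, "ty": 0, "tz": 0.15, "wx": 0, "wy": 0, "wz": 0, "fingers": 0}, {"tx": 0, "ty": 0, "tz": 0, "wx": 0, "wy": 0, "wz": 0, "fingers": 0}]'

```text
t: 7.55
tcp_pos: [0.5175, 0.085, 0.1801]
orientation: [0.107, 0.994, 0.0, -0.001]
contact_force: [-0.1, -0.9, -0.1]
finger_gap: 0.0002
grasp_force: 0.0
```

Emit:
send_rows --targets '[{"tx": 0, "ty": 0, "tz": 0.15, "wx": 0, "wy": 0, "wz": 0, "fingers": 0}, {"tx": 0, "ty": 0, "tz": 0.15, "wx": 0, "wy": 0, "wz": 0, "fingers": 0}, {"tx": 0, "ty": 0, "tz": 0, "wx": 0, "wy": 0, "wz": 0, "fingers": 0}]'

```text
t: 7.85
tcp_pos: [0.5175, 0.085, 0.177]
orientation: [0.107, 0.994, 0.0, -0.001]
contact_force: [-0.1, -0.5, 0.6]
finger_gap: 0.0
grasp_force: 0.0
```

Emit:
send_rows --targets '[{"tx": 0, "ty": 0, "tz": 0.15, "wx": 0, "wy": 0, "wz": 0, "fingers": 0}, {"tx": 0, "ty": 0, "tz": 0.15, "wx": 0, "wy": 0, "wz": 0, "fingers": 0}, {"tx": 0, "ty": 0, "tz": 0, "wx": 0, "wy": 0, "wz": 0, "fingers": 0}]'

```text
t: 8.15
tcp_pos: [0.5175, 0.085, 0.1741]
orientation: [0.107, 0.994, 0.0, -0.001]
contact_force: [0.7, -0.4, -0.1]
finger_gap: 0.0001
grasp_force: 0.0
```

Emit:
send_rows --targets '[{"tx": 0, "ty": 0, "tz": 0.15, "wx": 0, "wy": 0, "wz": 0, "fingers": 0}, {"tx": 0, "ty": 0, "tz": 0.15, "wx": 0, "wy": 0, "wz": 0, "fingers": 0}, {"tx": 0, "ty": 0, "tz": 0, "wx": 0, "wy": 0, "wz": 0, "fingers": 0}]'

```text
t: 8.45
tcp_pos: [0.5175, 0.085, 0.1711]
orientation: [0.107, 0.994, 0.0, -0.001]
contact_force: [-0.2, 0.9, 0.9]
finger_gap: -0.0003
grasp_force: 0.0
```

Emit:
send_rows --targets '[{"tx": 0, "ty": 0, "tz": 0.1, "wx": 0, "wy": 0, "wz": 0, "fingers": 0}, {"tx": 0, "ty": 0, "tz": 0, "wx": 0, "wy": 0, "wz": 0, "fingers": 0}]'

```text
t: 8.65
tcp_pos: [0.5175, 0.085, 0.1702]
orientation: [0.106, 0.994, 0.0, -0.001]
contact_force: [-0.2, 1.2, -0.1]
finger_gap: -0.0
grasp_force: 0.0
```

Emit:
send_rows --targets '[{"tx": 0, "ty": 0, "tz": 0.1, "wx": 0, "wy": 0, "wz": 0, "fingers": 0}, {"tx": 0, "ty": 0, "tz": 0, "wx": 0, "wy": 0, "wz": 0, "fingers": 0}]'

```text
t: 8.85
tcp_pos: [0.5175, 0.085, 0.1692]
orientation: [0.107, 0.994, 0.0, -0.001]
contact_force: [-0.4, -0.3, -0.2]
finger_gap: -0.0001
grasp_force: 0.0
```

```bash
python3 -c "
from m import *
import cv2
r=env.capture('wrist');cv2.imwrite('pics/w3.png',r['color'])
print(proj(r,env.sense()['tcp_pos']), proj(r,[.5175,.085,.162]),proj(r,[.4997,.002,.154]))
print(env.sense()['contact_force'])"
```

```text
[256.47693959 227.52569938] [256.46545278 222.91851938] [124.05002935 218.57376096]
[-0.08785578  0.96138359  0.06741676]
```

View pics/w3.png

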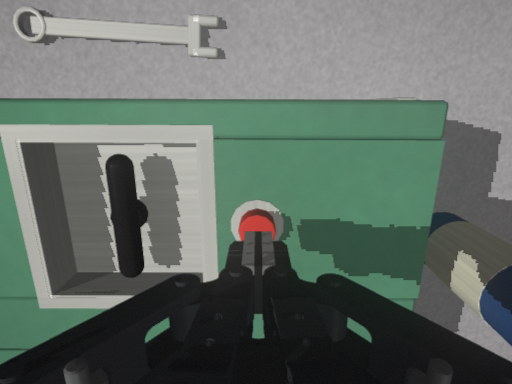

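The wrist view shows the button ring centred at (257,223) and the tips right over the red cap, so the alignment is good. No contact yet, so I'll keep going down.

Emit:
send_rows --targets '[{"tx": 0, "ty": 0, "tz": 0.1, "wx": 0, "wy": 0, "wz": 0, "fingers": 0}, {"tx": 0, "ty": 0, "tz": 0, "wx": 0, "wy": 0, "wz": 0, "fingers": 0}]'

```text
t: 9.1
tcp_pos: [0.5175, 0.085, 0.1682]
orientation: [0.107, 0.994, 0.0, -0.001]
contact_force: [-0.2, -0.1, -0.1]
finger_gap: -0.0
grasp_force: 0.0
```

Emit:
send_rows --targets '[{"tx": 0, "ty": 0, "tz": 0.1, "wx": 0, "wy": 0, "wz": 0, "fingers": 0}, {"tx": 0, "ty": 0, "tz": 0, "wx": 0, "wy": 0, "wz": 0, "fingers": 0}]'

```text
t: 9.3
tcp_pos: [0.5175, 0.085, 0.1672]
orientation: [0.107, 0.994, 0.0, -0.001]
contact_force: [0.4, -0.4, 0.5]
finger_gap: -0.0002
grasp_force: 0.0
```

Emit:
send_rows --targets '[{"tx": 0, "ty": 0, "tz": 0.1, "wx": 0, "wy": 0, "wz": 0, "fingers": 0}, {"tx": 0, "ty": 0, "tz": 0, "wx": 0, "wy": 0, "wz": 0, "fingers": 0}]'

```text
t: 9.5
tcp_pos: [0.5175, 0.0851, 0.1661]
orientation: [0.107, 0.994, 0.0, -0.001]
contact_force: [-0.3, 0.1, 0.3]
finger_gap: 0.0001
grasp_force: 0.0
```

```bash
python3 -c "
from m import *
import cv2
r=env.capture('wrist');c=r['color']
cv2.imwrite('pics/w4.png',cv2.resize(c[180:280,190:330],None,fx=5,fy=5,interpolation=cv2.INTER_CUBIC))
s=env.sense();M=R.from_quat(s['orientation'])
T=np.linalg.inv(r['camera_from_world']);print('cam',T[:3,3].round(3),T[:3,2].round(3))
for o in [(0,0,0),(.011,0,0),(-.011,0,0),(0,.008,0),(.011,0,-.01),(-.011,0,-.01),(.011,0,-.02)]: print(o,proj(r,s['tcp_pos']+M.apply(o)).round(1))
for z in (.162,.167,.172,.185): print(z,proj(r,[.5175,.085,z]).round(1))
print([env.spot_in('wrist',l)[:1] for l in('release_button','handle_grip')])
F=[]
for i in range(6): env.capture('wrist');F.append(env.sense()['contact_force'])
print(np.mean(F,0))
"
```

```text
cam [0.45  0.1   0.334] [ 0.269 -0.057 -0.961]
(0, 0, 0) [256.5 227.5]
(0.011, 0, 0) [256.5 210. ]
(-0.011, 0, 0) [256.5 244.5]
(0, 0.008, 0) [270.  227.5]
(0.011, 0, -0.01) [256.4 216. ]
(-0.011, 0, -0.01) [256.5 252.2]
(0.011, 0, -0.02) [256.4 222.7]
0.162 [256.5 224.8]
0.167 [256.4 228. ]
0.172 [256.4 231.3]
0.185 [256.3 241. ]
[[{'position': [0.5136, 0.0862, 0.1614], 'score': 0.72}], [{'position': [0.4968, 0.0065, 0.1599], 'score': 0.65}]]
[-0.17384849  0.19814083  0.03207502]
```

View pics/w4.png

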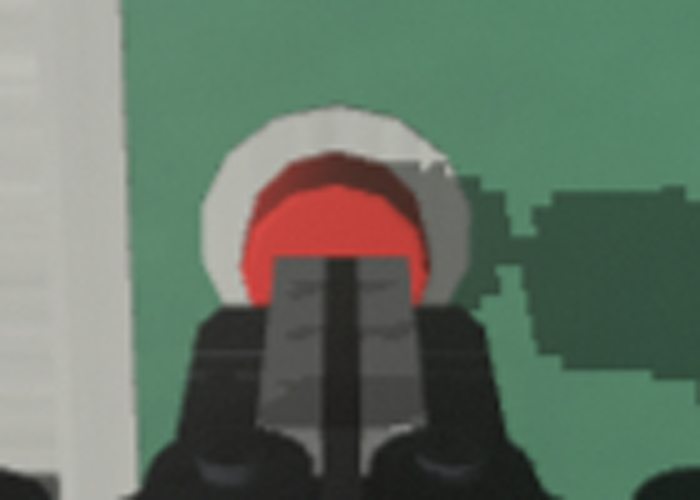

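The cap, from (239,233) to (276,233) in full-picture pixels, stands clear of the ring, and the tips overlap its centre. The force is still zero, so the true cap top is lower than the TCP reading suggests. I'll continue in guarded 3 mm batches, since the 9.5 mm of light travel gives margin.

Emit:
send_rows --targets '[{"tx": 0, "ty": 0, "tz": 0.1, "wx": 0, "wy": 0, "wz": 0, "fingers": 0}, {"tx": 0, "ty": 0, "tz": 0, "wx": 0, "wy": 0, "wz": 0, "fingers": 0}]'

```text
t: 10.15
tcp_pos: [0.5175, 0.085, 0.1652]
orientation: [0.107, 0.994, 0.0, -0.001]
contact_force: [0.6, -0.4, 0.2]
finger_gap: -0.0003
grasp_force: 0.0
```

Emit:
send_rows --targets '[{"tx": 0, "ty": 0, "tz": 0.1, "wx": 0, "wy": 0, "wz": 0, "fingers": 0}, {"tx": 0, "ty": 0, "tz": 0, "wx": 0, "wy": 0, "wz": 0, "fingers": 0}]'

```text
t: 10.35
tcp_pos: [0.5175, 0.085, 0.1642]
orientation: [0.107, 0.994, 0.0, -0.001]
contact_force: [0.1, -0.8, -0.3]
finger_gap: 0.0001
grasp_force: 0.0
```

```bash
python3 -c "
from m import *
import cv2
r=env.capture('wrist')
for n,c in (('w2',cv2.imread('pics/w2.png')),('w3',cv2.imread('pics/w3.png')),('now',r['color'])):
    c=c.astype(int);d=c[...,2]-np.maximum(c[...,0],c[...,1])
    print(n,[(v,int(c[v,252,2]),int(d[v,252])) for v in range(196,240,1) if d[v,252]>25])
    row=[ (d[v]>60).sum() for v in range(205,240)];print(row)
print([(z,proj(r,[.5175,.085,z])[1].round(1)) for z in(.162,.17,.18)])
cv2.imwrite('pics/w5.png',cv2.resize(r['color'][180:280,190:330],None,fx=4,fy=4))
"
```

```text
w2 [(196, 120, 54), (197, 113, 57), (198, 112, 57), (199, 114, 59), (200, 171, 105), (201, 195, 125), (202, 197, 126), (203, 197, 127), (204, 196, 128), (205, 197, 128), (206, 197, 128), (207, 197, 128), (208, 198, 128), (209, 197, 128), (210, 197, 129), (211, 197, 129), (212, 197, 129), (213, 197, 130), (214, 197, 129), (215, 197, 129), (216, 198, 130), (217, 197, 129), (218, 196, 130), (219, 197, 129), (220, 197, 130), (221, 197, 131), (222, 197, 130), (223, 197, 131), (224, 197, 131), (225, 196, 131), (226, 196, 124), (227, 184, 41)]
[np.int64(27), np.int64(28), np.int64(29), np.int64(30), np.int64(30), np.int64(31), np.int64(31), np.int64(31), np.int64(32), np.int64(32), np.int64(31), np.int64(31), np.int64(30), np.int64(29), np.int64(29), np.int64(28), np.int64(27), np.int64(25), np.int64(23), np.int64(21), np.int64(19), np.int64(17), np.int64(9), np.int64(1), np.int64(0), np.int64(0), np.int64(0), np.int64(0), np.int64(0), np.int64(0), np.int64(0), np.int64(0), np.int64(0), np.int64(0), np.int64(0)]
w3 [(210, 115, 43), (211, 105, 53), (212, 104, 51), (213, 104, 51), (214, 102, 
[... 942 characters left out ...]
6, 130), (224, 196, 130), (225, 196, 130), (226, 196, 130), (227, 196, 130), (228, 195, 130), (229, 197, 131), (230, 196, 130), (231, 125, 46)]
[np.int64(0), np.int64(0), np.int64(0), np.int64(0), np.int64(0), np.int64(0), np.int64(0), np.int64(0), np.int64(0), np.int64(1), np.int64(3), np.int64(4), np.int64(5), np.int64(11), np.int64(20), np.int64(25), np.int64(27), np.int64(28), np.int64(29), np.int64(30), np.int64(32), np.int64(33), np.int64(34), np.int64(35), np.int64(35), np.int64(36), np.int64(10), np.int64(9), np.int64(10), np.int64(10), np.int64(11), np.int64(10), np.int64(7), np.int64(7), np.int64(7)]
[(0.162, np.float64(226.1)), (0.17, np.float64(231.4)), (0.18, np.float64(238.7))]
```

```bash
python3 -c "
from m import *
from scipy.optimize import least_squares
r=env.capture('wrist');C=r['camera_from_world'];T=np.linalg.inv(C);print(r['fx'],T[:3,3])
s=env.sense();print(s['tcp_pos'],s['contact_force'])
def pr(x,z,t,y=.085):  # shift the point down by the camera's raise
    return proj(r,[x,y,z-(t-s['tcp_pos'][2])])[1]
for name,o in (('top front',[(199.7,.1987),(215.7,.1692),(218.8,.1642)]),('base front',[(195.5,.1987),(209.7,.1692),(212.7,.1642)])):
    S=least_squares(lambda p:[pr(p[0],p[1],t)-v for v,t in o],[.507,.173],x_scale=.01);print(name,S.x,S.fun)
"
```

```text
304.0448754428406 [0.44980203 0.10024776 0.33193158]
[0.51754311 0.0850391  0.16427748] [-0.61745374  0.24321542 -0.42933533]
top front [0.50606367 0.17921664] [ 0.01589266 -0.08020926  0.06470607]
base front [0.50648633 0.16821744] [-0.0126242   0.06483421 -0.0524882 ]
```

Triangulating the three views puts the cap top at about z = 0.179, so the physical tips sit higher than the TCP reading suggests. I'll keep descending with the guard.

Emit:
send_rows --targets '[{"tx": 0, "ty": 0, "tz": 0.1, "wx": 0, "wy": 0, "wz": 0, "fingers": 0}, {"tx": 0, "ty": 0, "tz": 0.1, "wx": 0, "wy": 0, "wz": 0, "fingers": 0}]'

```text
t: 10.65
tcp_pos: [0.5176, 0.085, 0.1622]
orientation: [0.107, 0.994, 0.0, -0.001]
contact_force: [-0.2, 0.3, -0.3]
finger_gap: 0.0001
grasp_force: 0.0
```

Emit:
send_rows --targets '[{"tx": 0, "ty": 0, "tz": 0.1, "wx": 0, "wy": 0, "wz": 0, "fingers": 0}, {"tx": 0, "ty": 0, "tz": 0.1, "wx": 0, "wy": 0, "wz": 0, "fingers": 0}]'

```text
t: 10.85
tcp_pos: [0.5175, 0.085, 0.1602]
orientation: [0.107, 0.994, 0.0, -0.001]
contact_force: [0.5, -0.0, -0.4]
finger_gap: -0.0001
grasp_force: 0.0
```

```bash
python3 -c "
from m import *
F=[]
for i in range(3):
    r=env.capture('wrist');F.append(env.sense()['contact_force'])
print(np.mean(F,0))
c=r['color'].astype(int);d=c[...,2]-np.maximum(c[...,0],c[...,1])
print([(v,int(d[v,252])) for v in range(205,240,1) if d[v,252]>25])
"
```

```text
[-0.21171212 -0.24544397  0.21662786]
[(215, 41), (216, 53), (217, 51), (218, 52), (219, 51), (220, 50), (221, 63), (222, 114), (223, 129), (224, 131), (225, 131), (226, 131), (227, 131), (228, 131), (229, 132), (230, 131), (231, 45)]
```

Emit:
send_rows --targets '[{"tx": 0, "ty": 0, "tz": 0.1, "wx": 0, "wy": 0, "wz": 0, "fingers": 0}, {"tx": 0, "ty": 0, "tz": 0.1, "wx": 0, "wy": 0, "wz": 0, "fingers": 0}]'

```text
t: 11.2
tcp_pos: [0.5176, 0.085, 0.1583]
orientation: [0.107, 0.994, 0.0, -0.001]
contact_force: [-0.2, 0.4, 0.2]
finger_gap: -0.0003
grasp_force: 0.0
```

Emit:
send_rows --targets '[{"tx": 0, "ty": 0, "tz": 0.1, "wx": 0, "wy": 0, "wz": 0, "fingers": 0}, {"tx": 0, "ty": 0, "tz": 0.1, "wx": 0, "wy": 0, "wz": 0, "fingers": 0}]'

```text
t: 11.4
tcp_pos: [0.5175, 0.085, 0.1562]
orientation: [0.107, 0.994, 0.0, -0.001]
contact_force: [0.1, 0.3, 0.4]
finger_gap: 0.0003
grasp_force: 0.0
```

```bash
cat > c.py <<'E'
from m import *
F=[]
for i in range(3):
    r=env.capture('wrist');F.append(env.sense()['contact_force'])
print(env.sense()['tcp_pos'].round(4),np.mean(F,0).round(2))
c=r['color'].astype(int);d=c[...,2]-np.maximum(c[...,0],c[...,1])
print('dark',[v for v in range(195,240) if 25<d[v,252]<90],'bright',[v for v in range(195,240) if d[v,252]>=90])
E
python3 c.py
```

```text
[0.5175 0.085  0.1563] [ 0.26  0.29 -0.13]
dark [218, 219, 220, 221, 222, 223, 224, 231] bright [225, 226, 227, 228, 229, 230]
```

Emit:
send_rows --targets '[{"tx": 0, "ty": 0, "tz": 0.15, "wx": 0, "wy": 0, "wz": 0, "fingers": 0}, {"tx": 0, "ty": 0, "tz": 0.15, "wx": 0, "wy": 0, "wz": 0, "fingers": 0}, {"tx": 0, "ty": 0, "tz": 0, "wx": 0, "wy": 0, "wz": 0, "fingers": 0}]'

```text
t: 11.85
tcp_pos: [0.5174, 0.085, 0.153]
orientation: [0.107, 0.994, 0.0, -0.001]
contact_force: [-1.0, -0.1, 0.2]
finger_gap: -0.0
grasp_force: 0.0
```

Emit:
send_rows --targets '[{"tx": 0, "ty": 0, "tz": 0.15, "wx": 0, "wy": 0, "wz": 0, "fingers": 0}, {"tx": 0, "ty": 0, "tz": 0.15, "wx": 0, "wy": 0, "wz": 0, "fingers": 0}, {"tx": 0, "ty": 0, "tz": 0, "wx": 0, "wy": 0, "wz": 0, "fingers": 0}]'

```text
t: 12.15
tcp_pos: [0.5174, 0.085, 0.15]
orientation: [0.107, 0.994, 0.0, -0.001]
contact_force: [-1.1, -0.1, 0.8]
finger_gap: -0.0003
grasp_force: 0.0
```

```bash
python3 c.py
```

```text
[0.5175 0.085  0.1503] [ 0.4   0.1  -0.23]
dark [221, 222, 223, 224, 225, 226, 227, 228, 230] bright [229]
```

Emit:
send_rows --targets '[{"tx": 0, "ty": 0, "tz": 0.15, "wx": 0, "wy": 0, "wz": 0, "fingers": 0}, {"tx": 0, "ty": 0, "tz": 0.15, "wx": 0, "wy": 0, "wz": 0, "fingers": 0}, {"tx": 0, "ty": 0, "tz": 0, "wx": 0, "wy": 0, "wz": 0, "fingers": 0}]'

```text
t: 12.6
tcp_pos: [0.5177, 0.0851, 0.1475]
orientation: [0.107, 0.994, 0.0, -0.001]
contact_force: [-0.2, -0.2, 2.9]
finger_gap: -0.0002
grasp_force: 1.9
```

```bash
python3 c.py
```

```text
[0.5177 0.0851 0.1476] [0.29 0.03 2.64]
dark [223, 224, 225, 226, 227, 228, 229, 230] bright []
```

Contact came at TCP z ≈ 0.1478 with 2.6 N. So the real fingertips are about 31 mm behind the stated TCP. Now the plunger travel.

Emit:
send_rows --targets '[{"tx": 0, "ty": 0, "tz": 0.1, "wx": 0, "wy": 0, "wz": 0, "fingers": 0}, {"tx": 0, "ty": 0, "tz": 0.1, "wx": 0, "wy": 0, "wz": 0, "fingers": 0}, {"tx": 0, "ty": 0, "tz": 0.1, "wx": 0, "wy": 0, "wz": 0, "fingers": 0}, {"tx": 0, "ty": 0, "tz": 0, "wx": 0, "wy": 0, "wz": 0, "fingers": 0}]'

```text
t: 13.15
tcp_pos: [0.5176, 0.085, 0.1443]
orientation: [0.107, 0.994, 0.0, -0.001]
contact_force: [0.4, 0.0, 4.5]
finger_gap: -0.0002
grasp_force: 2.3
```

Emit:
send_rows --targets '[{"tx": 0, "ty": 0, "tz": 0.1, "wx": 0, "wy": 0, "wz": 0, "fingers": 0}, {"tx": 0, "ty": 0, "tz": 0.1, "wx": 0, "wy": 0, "wz": 0, "fingers": 0}, {"tx": 0, "ty": 0, "tz": 0, "wx": 0, "wy": 0, "wz": 0, "fingers": 0}]'

```text
t: 13.45
tcp_pos: [0.5177, 0.0851, 0.1424]
orientation: [0.107, 0.994, 0.0, -0.001]
contact_force: [0.1, -1.1, 5.2]
finger_gap: 0.0003
grasp_force: 2.5
```

```bash
cat >> c.py <<'E'
g=c[140:300,60:200].sum(2)<110   # black bar
a=np.argwhere(g)+[140,60]
print('black',len(a),'box',a.min(0),a.max(0))
print([(d['position'].round(4) if hasattr(d['position'],'round') else d['position'],round(d['score'],2)) for d in env.spot_in('wrist','handle_grip')])
E
python3 c.py
```

```text
[0.5177 0.0851 0.1425] [0.52 0.11 4.92]
dark [226, 227, 228, 229, 230] bright []
black 5778 box [172  60] [299 199]
[([0.4936, 0.0088, 0.1846], 0.81)]
```

The network now sees the handle at z ≈ 0.185, up from 0.160, so it looks popped. I'll back off and check.

Emit:
send_rows --targets '[{"tx": 0, "ty": 0, "tz": -1, "wx": 0, "wy": 0, "wz": 0, "fingers": 0}, {"tx": 0, "ty": 0, "tz": -3, "wx": 0, "wy": 0, "wz": 0, "fingers": 0}, {"tx": 0, "ty": 0, "tz": -3, "wx": 0, "wy": 0, "wz": 0, "fingers": 60}, {"tx": 0, "ty": 0, "tz": 0, "wx": 0, "wy": 0, "wz": 0, "fingers": 60}, {"tx": 0, "ty": 0, "tz": 0, "wx": 0, "wy": 0, "wz": 0, "fingers": 60}]'

```text
t: 14.15
tcp_pos: [0.5178, 0.085, 0.2127]
orientation: [0.107, 0.994, 0.0, -0.001]
contact_force: [-0.3, 0.3, -0.4]
finger_gap: 0.0431
grasp_force: 0.0
```

```bash
python3 -c "
from m import *
import cv2
delta([.4998,.002,.205],-.21+np.pi)
r=env.capture('wrist');cv2.imwrite('pics/w6.png',r['color'])
for n in('wrist','top'):
    if n=='top': env.capture(n)
    print([(d['position'],round(d['score'],2)) for d in env.spot_in(n,'handle_grip')])
"
```

```text
tcp [0.5178 0.085  0.2127] q [1.620e-01 3.000e-02 1.280e-01 1.671e+00 1.000e-03 3.760e-01] gap 0.0431
tx ty tz cm [-0.   -8.5   0.76]
rotvec tool [ 0.0003 -0.0012 -0.0034]
[([0.498, 0.0051, 0.1848], 0.79), ([0.501, 0.0403, 0.1651], 0.27)]
[([0.4997, -0.0021, 0.1839], 0.73)]
```

View pics/w6.png

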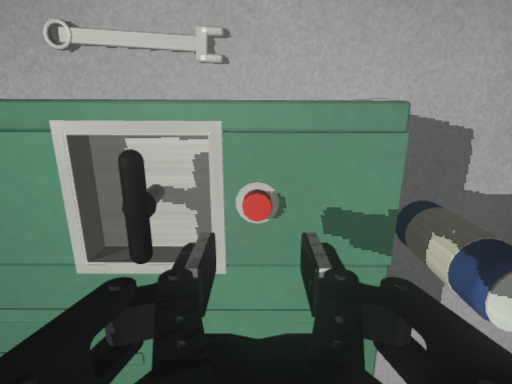

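The bar is popped: its ends are at (131,155) and (142,258), and it stands over the pan's rear edge and shadow. I'll move over it and descend with the fingers partly open.

Emit:
send_rows --targets '[{"tx": 0, "ty": -2.8, "tz": 0, "wx": 0, "wy": 0, "wz": 0, "fingers": 60}, {"tx": 0, "ty": -2.8, "tz": 0, "wx": 0, "wy": 0, "wz": 0, "fingers": 60}, {"tx": 0, "ty": -2.9, "tz": 0, "wx": 0, "wy": 0, "wz": 0, "fingers": 60}, {"tx": 0, "ty": 0, "tz": 2, "wx": 0, "wy": 0, "wz": 0, "fingers": 60}, {"tx": 0, "ty": 0, "tz": 1.5, "wx": 0, "wy": 0, "wz": 0, "fingers": 60}, {"tx": 0, "ty": 0, "tz": 0, "wx": 0, "wy": 0, "wz": 0, "fingers": 60}]'

```text
t: 14.95
tcp_pos: [0.4982, 0.0017, 0.1748]
orientation: [0.107, 0.994, -0.0, -0.003]
contact_force: [-0.4, 0.1, 0.4]
finger_gap: 0.0513
grasp_force: 0.0
```

```bash
python3 -c "
from m import *
import cv2
delta([.4998,.002,.1395],-.21+np.pi)
r=env.capture('wrist');cv2.imwrite('pics/w7.png',r['color'])
for z in (.178,.186):print(proj(r,[.4998,.002,z]))
print([(d['position'],round(d['score'],2)) for d in env.spot_in('wrist','handle_grip')])
"
```

```text
tcp [0.4982 0.0017 0.1748] q [ 0.003 -0.04  -0.015  1.602  0.     0.217] gap 0.0513
tx ty tz cm [-0.16  0.07  3.53]
rotvec tool [-0.0008 -0.0057 -0.004 ]
[257.54938038 231.85281198]
[257.54455083 237.50875506]
[([0.4966, 0.0023, 0.1859], 0.6)]
```

View pics/w7.png

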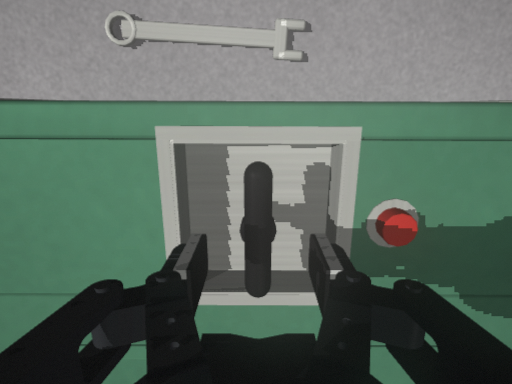

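The bar is centred between the fingers at (258,165–297), and its middle matches the prediction of (257,232). I'll descend and close.

Emit:
send_rows --targets '[{"tx": -0.16, "ty": 0.05, "tz": 1.2, "wx": 0, "wy": 0, "wz": 0, "fingers": 60}, {"tx": 0, "ty": 0, "tz": 1.2, "wx": 0, "wy": 0, "wz": 0, "fingers": 50}, {"tx": 0, "ty": 0, "tz": 0.6, "wx": 0, "wy": 0, "wz": 0, "fingers": 45}, {"tx": 0, "ty": 0, "tz": 0.5, "wx": 0, "wy": 0, "wz": 0, "fingers": 40}, {"tx": 0, "ty": 0, "tz": 0, "wx": 0, "wy": 0, "wz": 0, "fingers": 40}, {"tx": 0, "ty": 0, "tz": 0, "wx": 0, "wy": 0, "wz": 0, "fingers": 30}]'

```text
t: 15.65
tcp_pos: [0.5012, 0.0021, 0.1425]
orientation: [0.107, 0.994, 0.0, -0.001]
contact_force: [-1.0, 0.4, 0.4]
finger_gap: 0.0259
grasp_force: 0.0
```

Emit:
send_rows --targets '[{"tx": 0, "ty": 0, "tz": 0, "wx": 0, "wy": 0, "wz": 0, "fingers": 0}, {"tx": 0, "ty": 0, "tz": 0, "wx": 0, "wy": 0, "wz": 0, "fingers": 0}, {"tx": 0, "ty": 0, "tz": 0, "wx": 0, "wy": 0, "wz": 0, "fingers": 0}, {"tx": 0, "ty": 0, "tz": 0, "wx": 0, "wy": 0, "wz": 0, "fingers": 0}, {"tx": 0, "ty": 0, "tz": 0, "wx": 0, "wy": 0, "wz": 0, "fingers": 0}]'

```text
t: 16.15
tcp_pos: [0.5011, 0.0012, 0.1428]
orientation: [0.107, 0.994, -0.001, -0.001]
contact_force: [-1.7, -5.9, 1.2]
finger_gap: 0.0187
grasp_force: 58.6
```

```bash
python3 -c "
from m import *
delta([.4998,.002,.1395],-.21+np.pi)
r=env.capture('wrist')
print([(d['position'],round(d['score'],2)) for d in env.spot_in('wrist','handle_grip')]);print(env.sense()['contact_force'],env.sense()['ft_torque'])
"
```

```text
tcp [0.5011 0.0012 0.1428] q [ 3.000e-03 -4.300e-02 -7.900e-02  1.536e+00 -1.000e-03  2.170e-01] gap 0.0187
tx ty tz cm [0.14 0.05 0.33]
rotvec tool [-0.0016 -0.0011 -0.0042]
[([0.4946, 0.0023, 0.1827], 0.93)]
[-1.24695139 -4.53799039  0.66829217] [-0.97147114  0.39755667  0.01411668]
```

The gap is 18.7 mm and the grip is close to the pad tips. I'll reopen a little, lower 3 mm, centre, and close again.

Emit:
send_rows --targets '[{"tx": 0, "ty": 0, "tz": 0, "wx": 0, "wy": 0, "wz": 0, "fingers": 35}, {"tx": 0.12, "ty": -0.08, "tz": 0, "wx": 0, "wy": 0, "wz": 0, "fingers": 35}, {"tx": 0, "ty": 0, "tz": 0.3, "wx": 0, "wy": 0, "wz": 0, "fingers": 35}, {"tx": 0, "ty": 0, "tz": 0, "wx": 0, "wy": 0, "wz": 0, "fingers": 0}, {"tx": 0, "ty": 0, "tz": 0, "wx": 0, "wy": 0, "wz": 0, "fingers": 0}, {"tx": 0, "ty": 0, "tz": 0, "wx": 0, "wy": 0, "wz": 0, "fingers": 0}, {"tx": 0, "ty": 0, "tz": 0, "wx": 0, "wy": 0, "wz": 0, "fingers": 0}]'

```text
t: 16.95
tcp_pos: [0.4998, 0.0014, 0.1393]
orientation: [0.107, 0.994, -0.0, -0.001]
contact_force: [-1.4, -3.0, 0.9]
finger_gap: 0.0194
grasp_force: 58.6
```

Emit:
send_rows --targets '[{"tx": 0, "ty": 0, "tz": 0, "wx": 0, "wy": 0, "wz": 0.06, "fingers": 0}, {"tx": 0, "ty": 0, "tz": 0, "wx": 0, "wy": 0, "wz": 0.08, "fingers": 0}, {"tx": 0, "ty": 0, "tz": 0, "wx": 0, "wy": 0, "wz": 0.08, "fingers": 0}, {"tx": 0, "ty": 0, "tz": 0, "wx": 0, "wy": 0, "wz": 0.08, "fingers": 0}]'

```text
t: 17.35
tcp_pos: [0.4997, 0.0013, 0.1393]
orientation: [0.256, 0.967, -0.0, -0.001]
contact_force: [-1.7, -4.4, 0.3]
finger_gap: 0.0193
grasp_force: 58.6
```

```bash
python3 -c "
from m import *
delta([.4998,.002,.1395],-.21+np.pi)
r=env.capture('wrist')
print([(d['position'],round(d['score'],2)) for d in env.spot_in('wrist','handle_grip')]);print(env.sense()['contact_force'],env.sense()['ft_torque'])
import cv2;cv2.imwrite('pics/w8.png',r['color'])
"
```

```text
tcp [0.4997 0.0013 0.1393] q [ 0.003 -0.046 -0.089  1.53  -0.     0.52 ] gap 0.0193
tx ty tz cm [ 0.03  0.06 -0.02]
rotvec tool [-0.0008 -0.0016 -0.3068]
[([0.496, -0.0001, 0.1813], 0.75), ([0.4938, 0.0036, 0.1863], 0.63)]
[-1.11656626 -4.53187579  0.2886979 ] [-0.93341256  0.32729188 -0.01575177]
```

View pics/w8.png

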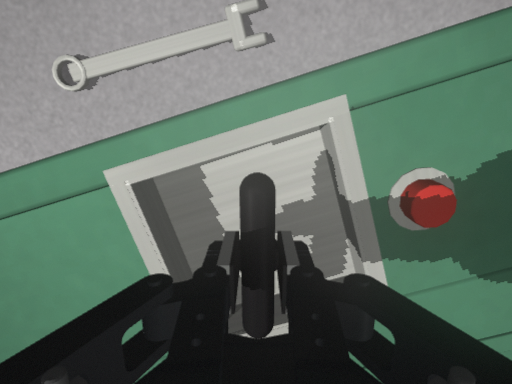

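The bar turns with the gripper: it stays vertical in the image, from (257,175) to (258,335), while the box appears rotated. I'll continue to about 1.42 rad.

Emit:
send_rows --targets '[{"tx": 0, "ty": 0, "tz": 0, "wx": 0, "wy": 0, "wz": 0.11, "fingers": 0}, {"tx": 0, "ty": 0, "tz": 0, "wx": 0, "wy": 0, "wz": 0.11, "fingers": 0}, {"tx": 0, "ty": 0, "tz": 0, "wx": 0, "wy": 0, "wz": 0.11, "fingers": 0}, {"tx": 0, "ty": 0, "tz": 0, "wx": 0, "wy": 0, "wz": 0.11, "fingers": 0}, {"tx": 0, "ty": 0, "tz": 0, "wx": 0, "wy": 0, "wz": 0.11, "fingers": 0}]'

```text
t: 17.95
tcp_pos: [0.4996, 0.0011, 0.1393]
orientation: [0.508, 0.861, -0.001, -0.001]
contact_force: [-2.0, -5.1, 1.1]
finger_gap: 0.0192
grasp_force: 58.6
```

Emit:
send_rows --targets '[{"tx": 0, "ty": 0, "tz": 0, "wx": 0, "wy": 0, "wz": 0.11, "fingers": 0}, {"tx": 0, "ty": 0, "tz": 0, "wx": 0, "wy": 0, "wz": 0.11, "fingers": 0}, {"tx": 0, "ty": 0, "tz": 0, "wx": 0, "wy": 0, "wz": 0.11, "fingers": 0}, {"tx": 0, "ty": 0, "tz": 0, "wx": 0, "wy": 0, "wz": 0.11, "fingers": 0}, {"tx": 0, "ty": 0, "tz": 0, "wx": 0, "wy": 0, "wz": 0.11, "fingers": 0}, {"tx": 0, "ty": 0, "tz": 0, "wx": 0, "wy": 0, "wz": 0, "fingers": 0}]'

```text
t: 18.55
tcp_pos: [0.4993, 0.0011, 0.1392]
orientation: [0.723, 0.691, -0.001, -0.001]
contact_force: [-3.6, -5.8, 0.5]
finger_gap: 0.0192
grasp_force: 58.7
```

```bash
cat > l.py <<'E'
# rows to swing rigidly about the hinge
from m import *
delta([.4998,.002,.1395],-.21+np.pi-1.4)
s=env.sense();print(s['contact_force'].round(1),s['ft_torque'].round(2),s['finger_gap'])
H=np.array([.6855,-.0386,.130]);a=np.array([.21,.978,0])   # box y
M0=R.from_quat(s['orientation']);p=s['tcp_pos']
st=R.from_rotvec(.05*a)   # opening turn: front (-x) goes up
M1=st*M0;p1=H+st.apply(p-H);print('step',(M0.inv().apply(p1-p)*100).round(3),(M0.inv()*M1).as_rotvec().round(4),'dz',p1-p)
E
python3 l.py
```

```text
tcp [0.4993 0.0011 0.1392] q [ 3.000e-03 -4.600e-02 -8.900e-02  1.531e+00 -1.000e-03  1.617e+00] gap 0.0192
tx ty tz cm [ 0.09  0.04 -0.03]
rotvec tool [-0.0025  0.0008 -0.0049]
[-3.6 -5.8  0.5] [-1.21  0.61 -0.05] 0.019245308342466173
step [-0.012  0.066 -0.951] [ 0.0493  0.0083 -0.0001] dz [ 0.00068218 -0.00014648  0.00950411]
```

Emit:
send_rows --targets '[{"tx": -0.01, "ty": 0.04, "tz": -0.57, "wx": 0.03, "wy": 0.005, "wz": 0, "fingers": 0}, {"tx": -0.01, "ty": 0.04, "tz": -0.57, "wx": 0.03, "wy": 0.005, "wz": 0, "fingers": 0}, {"tx": -0.01, "ty": 0.04, "tz": -0.57, "wx": 0.03, "wy": 0.005, "wz": 0, "fingers": 0}]'

```text
t: 18.85
tcp_pos: [0.5003, 0.0008, 0.1548]
orientation: [0.72, 0.692, -0.028, -0.04]
contact_force: [-4.5, -4.2, -10.9]
finger_gap: 0.0193
grasp_force: 59.4
```

```bash
cat > k.py <<'E'
from m import *
s=env.sense();H=np.array([.6855,-.0386,.130]);v=s['tcp_pos']-H;x=np.array([.978,-.21,0])
print('swing',np.arctan2(v[2],-v@x)-np.arctan2(.0092,.1904),'r',np.hypot(v[2],v@x),'tilt',R.from_quat(s['orientation']).as_matrix()[:,2].round(3))
for n in('scene','wrist'):
    env.capture(n)
    for l in('handle_grip','lid_front'): print(n,l,[(np.round(d['position'],3),round(d['score'],2)) for d in env.spot_in(n,l)[:2]])
s=env.sense();print(s['contact_force'].round(1),s['ft_torque'].round(2),s['finger_gap'],s['qpos'].round(3))
E
python3 k.py; python3 l.py
```

```text
swing 0.08218557205652188 r 0.1909746318613812 tilt [-0.096  0.019 -0.995]
scene handle_grip []
scene lid_front [(array([0.589, 0.008, 0.172]), 0.9)]
wrist handle_grip [(array([0.507, 0.004, 0.202]), 0.68)]
wrist lid_front [(array([0.536, 0.048, 0.172]), 0.81), (array([0.507, 0.008, 0.199]), 0.44)]
[-4.1 -4.7 -5.2] [-1.    0.66  0.12] 0.01934876856680898 [-0.009  0.057  0.042  1.65   0.018  1.601]
tcp [0.5005 0.0008 0.1552] q [-0.009  0.057  0.042  1.65   0.018  1.601] gap 0.0193
tx ty tz cm [0.1  0.07 1.57]
rotvec tool [-0.0951 -0.0148 -0.0012]
[-4.1 -4.7 -5.2] [-1.    0.66  0.12] 0.01934876856680898
step [-0.011  0.057 -0.952] [ 0.0493  0.0085 -0.0001] dz [ 0.00146219 -0.00031397  0.00942396]
```

The lid is following at 5–11 N. I'll continue the swing.

Emit:
send_rows --targets '[{"tx": -0.01, "ty": 0.06, "tz": -0.95, "wx": 0.049, "wy": 0.008, "wz": 0, "fingers": 0}, {"tx": -0.01, "ty": 0.06, "tz": -0.95, "wx": 0.049, "wy": 0.008, "wz": 0, "fingers": 0}, {"tx": -0.01, "ty": 0.06, "tz": -0.95, "wx": 0.049, "wy": 0.008, "wz": 0, "fingers": 0}, {"tx": -0.01, "ty": 0.06, "tz": -0.95, "wx": 0.049, "wy": 0.008, "wz": 0, "fingers": 0}]'

```text
t: 19.55
tcp_pos: [0.509, -0.0012, 0.1923]
orientation: [0.713, 0.685, -0.084, -0.122]
contact_force: [-6.4, -6.6, -9.1]
finger_gap: 0.0192
grasp_force: 60.2
```

```bash
python3 k.py; python3 l.py
```

```text
swing 0.28414939737753026 r 0.19092319556046514 tilt [-0.287  0.058 -0.956]
scene handle_grip []
scene lid_front [(array([0.595, 0.012, 0.191]), 0.88)]
wrist handle_grip [(array([0.522, 0.002, 0.236]), 0.76)]
wrist lid_front [(array([0.548, 0.047, 0.199]), 0.64)]
[-5.2 -5.8 -1.4] [-1.23  0.63  0.33] 0.01893538405692149 [-0.032  0.298  0.355  1.919  0.049  1.572]
tcp [ 0.5094 -0.0012  0.1927] q [-0.032  0.298  0.355  1.919  0.049  1.572] gap 0.0189
tx ty tz cm [0.03 0.6  5.38]
rotvec tool [-0.2904 -0.0471 -0.0012]
[-5.2 -5.8 -1.4] [-1.23  0.63  0.33] 0.01893538405692149
step [-0.014  0.061 -0.951] [ 0.0493  0.0085 -0.0002] dz [ 0.0032853  -0.00070543  0.00892314]
```

Emit:
send_rows --targets '[{"tx": -0.01, "ty": 0.06, "tz": -0.95, "wx": 0.049, "wy": 0.008, "wz": 0, "fingers": 0}, {"tx": -0.01, "ty": 0.06, "tz": -0.95, "wx": 0.049, "wy": 0.008, "wz": 0, "fingers": 0}, {"tx": -0.01, "ty": 0.06, "tz": -0.95, "wx": 0.049, "wy": 0.008, "wz": 0, "fingers": 0}, {"tx": -0.01, "ty": 0.06, "tz": -0.95, "wx": 0.049, "wy": 0.008, "wz": 0, "fingers": 0}]'

```text
t: 20.25
tcp_pos: [0.5249, -0.0047, 0.2273]
orientation: [0.699, 0.672, -0.139, -0.202]
contact_force: [-7.8, -6.1, -9.2]
finger_gap: 0.0187
grasp_force: 60.5
```

```bash
python3 k.py
```

```text
swing 0.4866406944686947 r 0.19081419137670558 tilt [-0.466  0.095 -0.88 ]
scene handle_grip [(array([0.606, 0.012, 0.21 ]), 0.67), (array([0.546, 0.012, 0.273]), 0.59)]
scene lid_front [(array([0.605, 0.016, 0.213]), 0.8), (array([0.561, 0.077, 0.255]), 0.72)]
wrist handle_grip [(array([ 0.55 , -0.   ,  0.269]), 0.66)]
wrist lid_front [(array([0.564, 0.043, 0.23 ]), 0.65)]
[-5.  -7.2 -1.8] [-1.42  0.33  0.76] 0.01872089959064887 [-0.051  0.581  0.738  2.215  0.071  1.543]
```

Swing is 0.487 rad, so the front edge is about 12 cm up. Joint 4 is near its range, so I'll release here and back off along the tool axis.

Emit:
send_rows --targets '[{"tx": 0, "ty": 0, "tz": 0, "wx": 0, "wy": 0, "wz": 0, "fingers": 50}, {"tx": 0, "ty": 0, "tz": 0, "wx": 0, "wy": 0, "wz": 0, "fingers": 50}, {"tx": 0, "ty": 0, "tz": 0, "wx": 0, "wy": 0, "wz": 0, "fingers": 50}, {"tx": 0, "ty": 0, "tz": 0, "wx": 0, "wy": 0, "wz": 0, "fingers": 50}, {"tx": 0, "ty": 0, "tz": -1, "wx": 0, "wy": 0, "wz": 0, "fingers": 50}, {"tx": 0, "ty": 0, "tz": -1, "wx": 0, "wy": 0, "wz": 0, "fingers": 50}]'

```text
t: 21.15
tcp_pos: [0.5348, -0.0056, 0.2459]
orientation: [0.7, 0.671, -0.137, -0.2]
contact_force: [-0.3, 0.2, -0.0]
finger_gap: 0.0429
grasp_force: 0.0
```

```bash
python3 k.py;python3 -c "
from m import *
s=env.sense();print(s['tcp_pos'],'world up 1cm in tool',R.from_quat(s['orientation']).inv().apply([-.3,0,1]))"
```

```text
swing 0.595958319032452 r 0.1930108451555487 tilt [-0.461  0.096 -0.882]
scene handle_grip [(array([0.544, 0.004, 0.271]), 0.56)]
scene lid_front [(array([0.606, 0.012, 0.216]), 0.94)]
wrist handle_grip [(array([ 0.548, -0.005,  0.269]), 0.86), (array([ 0.548, -0.008,  0.268]), 0.44)]
wrist lid_front [(array([0.568, 0.038, 0.228]), 0.67)]
[ 0.   0.  -0.2] [-0.06 -0.44 -0.02] 0.04289315794431877 [-0.052  0.628  0.844  2.272  0.072  1.543]
[ 0.53470309 -0.0057422   0.24513128] world up 1cm in tool [ 0.05803211 -0.73035089 -0.74378751]
```

Emit:
send_rows --targets '[{"tx": 0, "ty": -0.7, "tz": -1.4, "wx": -0.08, "wy": 0, "wz": 0, "fingers": 50}, {"tx": 0, "ty": -0.9, "tz": -1.8, "wx": -0.08, "wy": 0, "wz": 0, "fingers": 50}, {"tx": 0, "ty": -0.9, "tz": -2.5, "wx": -0.08, "wy": 0, "wz": 0, "fingers": 50}, {"tx": 0, "ty": -0.9, "tz": -3, "wx": -0.08, "wy": 0, "wz": 0, "fingers": 50}, {"tx": 0, "ty": -0.6, "tz": -3, "wx": -0.08, "wy": 0, "wz": 0, "fingers": 50}, {"tx": 0, "ty": 0, "tz": 0, "wx": 0, "wy": 0, "wz": 0, "fingers": 50}, {"tx": 0, "ty": 0, "tz": 0, "wx": 0, "wy": 0, "wz": 0, "fingers": 50}]'

```text
t: 22.15
tcp_pos: [0.5298, -0.015, 0.3705]
orientation: [0.726, 0.685, -0.0, -0.056]
contact_force: [0.4, -0.0, -1.4]
finger_gap: 0.0427
grasp_force: 0.0
```

```bash
python3 - <<'E'
from m import *
s=env.sense();print(s['t'],s['tcp_pos'],s['qpos'].round(3),s['contact_force'].round(2))
H=np.array([.6855,-.0386,.130]);ax=R.from_rotvec(np.array([.2108,.978,0])*.487)
exp=H+ax.apply(np.array([.4998,.002,.186])-H);lf=H+ax.apply(np.array([.4274,.0170,.162])-H);print('expect bar top',exp.round(4),'lid front',lf.round(4))
for n in('wrist','top','scene'):
    r=env.capture(n)
    if n=='wrist':W=r
    for l in('handle_grip','lid_front','spray_can','wrench','bolt_jar'): print(n,l,[(np.round(d['position'],3),round(d['score'],2)) for d in env.spot_in(n,l)[:2]])
# bar direction, from the wrist picture: black blob near the expected point
u=proj(W,exp);print('px',u)
c=W['color'];x,y=map(int,u);import cv2
m=(c.max(2)<45).astype(np.uint8);m[:max(0,y-60)]=0
n,l,st,ce=cv2.connectedComponentsWithStats(m)
k=l[max(0,min(383,y)),max(0,min(511,x))];print(k,st[k],cv2.minAreaRect(np.argwhere(l==k)[:,::-1].astype(np.float32)))
for t in(1.2,1.4): 
    th=-.2108-t;d=ax.apply([np.cos(th)*.042,np.sin(th)*.042,0]);print(t,proj(W,exp+d),proj(W,exp-d))
cv2.imwrite('pics/w9.png',c)
E
```

```text
22.15 [ 0.52978514 -0.01499992  0.3704748 ] [-0.072  0.28   0.731  2.105  0.075  1.554] [ 0.43 -0.05 -1.39]
expect bar top [ 0.5471 -0.0082  0.2685] lid front [0.4721 0.0074 0.2819]
wrist handle_grip [(array([ 0.542, -0.001,  0.269]), 0.92)]
wrist lid_front [(array([0.562, 0.029, 0.228]), 0.84)]
wrist spray_can []
wrist wrench [(array([ 0.353, -0.009,  0.008]), 0.55)]
wrist bolt_jar []
top handle_grip []
top lid_front [(array([0.58 , 0.107, 0.244]), 0.56)]
top spray_can [(array([0.625, 0.264, 0.161]), 0.66)]
top wrench []
top bolt_jar [(array([ 0.538, -0.293,  0.087]), 0.8)]
scene handle_grip [(array([ 0.544, -0.004,  0.271]), 0.52)]
scene lid_front [(array([0.597, 0.   , 0.216]), 0.94)]
scene spray_can [(array([0.666, 0.274, 0.12 ]), 0.86)]
scene wrench []
scene bolt_jar [(array([ 0.568, -0.297,  0.073]), 0.86), (array([0.557, 0.078, 0.254]), 0.22)]
px [284.63296429 186.17374867]
0 [     0      0    512    384 159160] ((255.5, 191.5), (383.0, 511.0), 90.0)
1.2 [291.35673356 226.6924628 ] [277.15966158 141.13820325]
1.4 [283.59986657 228.83704844] [285.75770085 139.7260875 ]
```

```bash
python3 - <<'E'
import cv2,numpy as np
c=cv2.imread('pics/w9.png');g=c.max(2);print(g[100:290:10,250:320:8])
for th in(60,75):
    m=np.zeros_like(g);m[125:245,262:312]=(g[125:245,262:312]<th);n,l,st,ce=cv2.connectedComponentsWithStats(m)
    k=1+np.argmax(st[1:,4]) if n>1 else 0;print(th,st[k],cv2.fitEllipse(np.argwhere(l==k)[:,::-1].astype(np.float32)) if n>1 else '')
E
```

```text
[[116 116 116 116 153 177 170 111 113]
 [111 117 117 115 116 121 113 114 114]
 [152 153 151 153 153  98  80 113 114]
 [158 165 157 159 154 102 103 153 154]
 [152 158 156 156  50 102 103 100 109]
 [155 159 155  55  52  46 101 102 105]
 [155 157 154  50  50  49 102 103 106]
 [156 126  76  45  49  73 152 105 103]
 [158 135  85  45  48 111 148 107 107]
 [102 101 100  46  47 105 115 105 107]
 [103 100 100  43  46  93  76 103 150]
 [102 100  98  43  45 100  65 103 152]
 [ 73  75  75  40  45  79  66 105 150]
 [152 139 154 155 156 141 152 152 145]
 [117 117 116 117 117 116 118  40  78]
 [118 116 117 118 116 114 117  40  76]
 [117 115 116 117 116 115 115  38  37]
 [118 115 115 114 114 114 114  37  53]
 [114 115 114 114 112 112 116  36  57]]
60 [ 267  140   24   87 1458] ((280.31005859375, 182.6223907470703), (18.544992446899414, 74.55445861816406), 1.8002514839172363)
75 [ 262  139   45   90 1930] ((285.836181640625, 188.91278076171875), (38.94222640991211, 78.96672821044922), 1.0860869884490967)
```

The bar runs from (283,140) to (279,227), which matches the 1.4 rad prediction. The handle is still out, the lid front is about 12 cm up, and the bystanders haven't moved.

```bash
python3 -c "
from bench import env
print(env.close_job())"
```

```text
the job is handed in; nothing more can be done
None
```

I opened the toolbox and handed the job in at about 22 s: the handle popped and is turned about 1.4 rad, the lid's front edge stands about 12 cm higher than when shut, peak button force read was about 5 N, and the can and jar (both re-measured) and the wrench stand where they were; the hand-in returned no verdict.

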